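# Spin-check the bearing wheel and stop it in the gate

### The arm

A 7-joint arm with a two-finger parallel gripper is mounted at the origin on a cart in front of the work surface, level with it; the furniture and walls round the work are solid. World frame = base frame: x ahead of the robot, y to its left, z up, the work surface at z = 0. Lengths are in m, angles in rad, forces in N, time in s.
With the tool pointing down it reaches from about 0.425 to 0.875 m from the base axis. Payload 4.7 kg.
Tool frame: the origin (TCP) lies at the very end of the fingers, on their centre line; the grasp point (between the pads) lies 19 mm behind it; z points along the fingers, y is the direction in which the jaws open and shut (so a half turn about z gives the same grasp; the last joint's range is limited). The gripper opens to 87 mm and grips with 3 to 60 N. Pads are 19 mm wide; open, the fingers measure 117 mm over their backs; the gripper's body (75 mm by 190 mm) begins 51 mm behind the grasp point.
Start: joints at [1.134, 0.321, -0.07, 1.45, 0.023, 1.371, -0.057], TCP at [0.283, -0.585, 0.223] pointing down, gripper open.
Joint ranges: [-2.86, 2.86], [-0.3, 2.09], [-1.38, 1.24], [0.06, 2.45], [-1.56, 4.7], [0.09, 2.05], [-2.69, 2.69]. Speed limits (rad/s): [2.57, 2.57, 3.14, 3.14, 3.14, 3.14, 3.14].

### API

Orientations are given as a rotation vector (axis times angle).
In Python, from bench import ctrl gives the robot as it stands. The module is installed in compiled form; this text tells all that it offers.
- The arm moves only by the tool move_arm, never from a script. Its arguments are lists of equal length, an entry for each row: "dp": the shift along the tool's x, y, z in units of 30 mm (1.0 is 30 mm), a list of three; "turn": the turn about the tool's z in units of 5 degrees (1.0 is 5 degrees); "jaw": the opening, from -1 (shut) to 1 (fully open). A call has 1 to 5 rows; each row is the pose to reach, as a shift and turn from the pose commanded when the call began, along the tool's axes at that moment; what a row does not reach only later rows make up. A row lasts 1/10 s, in which the tool goes at most 50 mm and 8.59 degrees, less where a joint would pass 70% of its speed; a pose out of reach is approached as far as the arm can. A call with a gripper value outside its range is refused whole. The fingers move at their own pace and stop on an object; "grip_force" is the grip in N (left out, the last holds). Time passes only in rows, so rows that repeat a pose let the fingers close. It gives the time, the measured TCP pose, the force and the opening at its end, in the units of the state.
- ctrl.get_state(): the state, without advancing time (a new reading comes with each control period).
- ctrl.get_image(name): name is "scene" or "top"; returns the picture (480x640x3 uint8, red, green, blue); there is no depth.
- ctrl.camera_info(name): a dict with "intrinsics" (3x3 intrinsics, pixels), "extrinsics" (4x4, takes a point from world to camera coordinates). Camera axes: x right, y up, looking along -z (the intrinsics and any distortion apply to the point x, -y, -z); pixel columns grow to the right and rows downward; lengths in m; the calibration is good to about 2 mm. A picture is of the moment at which its call begins. camera_info takes no time and is no camera call.
- ctrl.close_job(): hands the job in, once; it reports no verdict.
Trained networks look in the newest picture that a camera, given by its name, has taken for a name from the list of things; names that differ only in an ending like _2 or _b are one class to them, and where a whole thing is asked for, a point or a joint stands for the part that bears it (a point fixed in the world has none). Each returns a list of dicts, best first, with "confidence" (0 to 1); they miss things now and then, are a little off and sometimes report something else, mostly with a low value. They report only what shows in the picture. A call takes as long as a camera call.
- ctrl.look_for(camera, target): "rect" ([centre column, centre row, width, height] in pixels, round what is visible of it).
- ctrl.masks_of(camera, target): "region" (480x640 bool, what is visible of it) and "rect" ([centre column, centre row, width, height] in pixels, round what is visible of it).
The state is a dict: "time": time; "joint_positions": joint angles; "qd": joint speeds; "joint_torque": joint torques, N m; "position": TCP position; "tool_rot": TCP orientation; "ft_force": force on the tool from outside, world axes, zero at the start; "torque": the same for the moment, N m; "grip_width": opening from 0.0 (shut) to 1.0 (fully open).
Only numpy, scipy, OpenCV 4.12 (cv2) and the standard library are available. Lean on these libraries where they do the work, as an engineer would, in place of code of your own. Each camera call takes 0.05 s, during which the arm holds its last target. There are 200 camera calls.

### The job

Check that the wheel on the bearing stand runs freely: flick it by one of its two upright pegs so that it turns briskly, faster than a quarter turn a second, and let it run on untouched for at least three seconds. Then brake it with a fingertip pressed down on the flat top of the disc so that it comes to rest at the first stop with its tongue between the two posts, and take the finger away. Do not grip a peg or push the wheel into place, never press on the disc while the wheel stands anywhere else, and leave the nut, the ferrule and the adapter where they are.

Things in the scene. Friction and masses are not known exactly. Their poses are not given: they have to be found in the camera images.
- stand: Fixed stand: dark steel foot plate 190 x 190 x 12 mm, 75 mm longer on its +x side, with a grey bearing pedestal. Origin on the bench, on the wheel's vertical axis; z up; +x points to the gate: two upright steel posts, 10 mm thick, tops 88 mm above the bench, 150 mm from the axis along x and 40 mm either side of it (70 mm clear between them).
- wheel (a joint): Turn of the wheel, rad, counter-clockwise from above positive, unlimited, counts on past a full turn; 0 and every whole turn = tongue in mid-gate. Either direction will do. Heavy wheel (inertia about 0.018 kg m2, +-25 %) in a good bearing: left alone its speed halves in about 5.5 s; it runs 20 s or more after a brisk flick. It starts at rest, tongue 70 degrees or more from the gate.
- disc_top (a point): The bare aluminium disc, 240 mm across, 20 mm thick; this point: centre of its flat top, on the axis, 74 mm above the bench; +x points along the tongue, 12 mm wide, sticking out 14 mm from the edge. Dark hub 48 mm across, 20 mm high in the middle. The flat ring from 66 to 118 mm from the axis is clear, for braking: a few newtons of fingertip pressure stop the wheel almost at once.
- peg_a (a point): Centre of the top of one of the two steel flick pegs that stand on the disc on opposite sides, 55 mm from the axis; this one is 90 degrees counter-clockwise from the tongue. Each peg is 12 mm thick (19 mm collar, 4 mm high, at its foot) and 32 mm tall; top 106 mm above the bench.
- peg_b (a point): Centre of the top of the other, equal peg, 90 degrees clockwise from the tongue, 106 mm above the bench.
- tongue_tip (a point): Outer end of the tongue, 134 mm from the axis, 73 mm above the bench.
- gate_mid (a point): Middle of the gate: where the tongue's end is when it is midway between the two posts; fixed to the stand, 134 mm from the axis, 73 mm above the bench. The wheel is in the gate while the tongue's end is within 30 mm of this point.
- nut: Loose steel union nut, 42 x 36 x 22 mm, on the bench beside the stand; origin at the centre of its underside. Leave alone.
- ferrule: Loose brass-coloured plain sleeve (crimp ferrule), 33 mm across, 36 mm tall, on the bench beside the stand; origin at the centre of its underside. Leave alone.
- adapter: Loose pipe adapter with a hexagon, 31 x 27 x 46 mm, standing on the bench beside the stand; origin at the centre of its underside. Leave alone.

How it is judged:
By the outcome, as a careful person would: the job done as asked, in the order asked, and still so for the second after the job is handed in, with the robot touching nothing.
It also fails if it takes over 64 s, if anything falls off the work surface, if the arm or the gripper's body presses on something with over 40 N, if the wrist force passes 120 N, or if a joint passes its speed limit or range.

## Working session

There is one attempt and no reset: what is moved stays moved. The work goes in short steps, Python scripts to look and compute and a tool call to move; the robot and the scene stay as the last step left them, time stands still between calls to the robot, and variables do not carry over. Pictures are saved under pics/ and viewed, about 8 in all and at most 12, crops included, and the job is handed in when it is done.

Besides the shell and the picture viewer there is one more tool, called after "Emit:" as name([rows], argument=value, ...), one row to a line, values as JSON. move_arm: Moves the arm, as the interface text tells. Its arguments: {"type":"object","properties":{"dp":{"type":"array","items":{"type":"array","items":{"type":"number"}}},"turn":{"type":"array","items":{"type":"number"}},"jaw":{"type":"array","items":{"type":"number"}},"grip_force":{"type":"number"}},"required":["dp","turn","jaw"]}

```bash
mkdir -p pics; cat > h.py <<'E'
import numpy as np, cv2
from bench import ctrl
from scipy.spatial.transform import Rotation as R
def snap(n,f=None):
    im=ctrl.get_image(n)
    if f: cv2.imwrite('pics/'+f,im[:,:,::-1])
    return im
def proj(n,P):
    c=ctrl.camera_info(n);K=np.array(c['intrinsics']);T=np.array(c['extrinsics'])
    p=(T[:3,:3]@np.atleast_2d(P).T).T+T[:3,3]; p=p*[1,-1,-1]
    q=(K@p.T).T; return q[:,:2]/q[:,2:]
def ray(n,uv):
    c=ctrl.camera_info(n);K=np.array(c['intrinsics']);T=np.array(c['extrinsics'])
    d=np.linalg.solve(K,[uv[0],uv[1],1])*[1,-1,-1]
    return -T[:3,:3].T@T[:3,3], T[:3,:3].T@d
def onz(n,uv,z):
    o,d=ray(n,uv); return o+d*(z-o[2])/d[2]
E
python3 - <<'E'
from h import *
s=ctrl.get_state(); print({k:np.round(v,3) for k,v in s.items()})
for n in('top','scene'):
    snap(n,n+'0.png'); c=ctrl.camera_info(n); print(n,{k:(np.round(v,3).tolist() if not isinstance(v,str) else v) for k,v in c.items()})
    for t in('stand','wheel','peg_a','tongue_tip','nut','ferrule','adapter'):
        print(n,t,[(round(d['confidence'],2),np.round(d['rect']).tolist()) for d in ctrl.look_for(n,t)][:3])
E
```

```text
{'time': np.float64(0.0), 'joint_positions': array([ 1.134,  0.322, -0.07 ,  1.452,  0.023,  1.371, -0.057]), 'qd': array([-0.   , -0.   ,  0.001,  0.001,  0.001, -0.001, -0.001]), 'joint_torque': array([ 0.0000e+00, -4.9128e+01, -4.0400e-01, -3.1252e+01, -6.4000e-02,
        4.4000e-02,  0.0000e+00]), 'position': array([ 0.283, -0.585,  0.221]), 'tool_rot': array([-3.06e+00, -7.02e-01,  1.00e-03]), 'ft_force': array([ 0.903, -0.382,  0.153]), 'torque': array([-0.006, -0.001, -0.008]), 'grip_width': np.float64(1.0)}
top {'intrinsics': [[520.783, 0.0, 318.499], [0.0, 520.783, 232.086], [0.0, 0.0, 1.0]], 'extrinsics': [[0.01, -1.0, 0.016, 0.341], [0.983, 0.012, 0.183, -0.533], [-0.183, 0.014, 0.983, -0.842], [0.0, 0.0, 0.0, 1.0]]}
top stand [(0.57, [327.0, 246.0, 148.0, 167.0])]
top wheel [(0.64, [326.0, 257.0, 148.0, 147.0])]
top peg_a [(0.96, [328.0, 258.0, 147.0, 149.0])]
top tongue_tip [(0.74, [327.0, 258.0, 147.0, 146.0])]
top nut [(0.78, [245.0, 197.0, 25.0, 25.0])]
top ferrule [(0.81, [405.0, 294.0, 27.0, 20.0])]
top adapter [(0.61, [246.0, 199.0, 22.0, 25.0]), (0.53, [306.0, 351.0, 15.0, 14.0])]
scene {'intrinsics': [[601.011, 0.0, 315.377], [0.0, 601.011, 242.381], [0.0, 0.0, 1.0]], 'extrinsics': [[-0.539, -0.842, 0.013, 0.555], [0.64, -0.4, 0.656, -0.258], [-0.547, 0.362, 0.754, -0.982], [0.0, 0.0, 0.0, 1.0]]}
scene stand [(0.97, [318.0, 263.0, 146.0, 141.0]), (0.32, [320.0, 267.0, 140.0, 107.0])]
scene wheel [(0.92, [320.0, 266.0, 140.0, 107.0])]
scene peg_a [(0.9, [320.0, 270.0, 140.0, 110.0])]
scene tongue_tip [(0.79, [318.0, 266.0, 142.0, 109.0]), (0.48, [398.0, 268.0, 19.0, 25.0])]
scene nut [(0.86, [229.0, 277.0, 23.0, 25.0])]
scene ferrule [(0.56, [399.0, 270.0, 20.0, 24.0])]
scene adapter [(0.7, [354.0, 348.0, 16.0, 23.0])]
```

```bash
python3 - <<'E'
from h import *
a=cv2.imread('pics/top0.png')[150:370,220:430]; b=cv2.imread('pics/scene0.png')[170:370,210:420]
cv2.imwrite('pics/t0c.png',cv2.resize(a,None,fx=2.7,fy=2.7,interpolation=cv2.INTER_CUBIC))
cv2.imwrite('pics/s0c.png',cv2.resize(b,None,fx=2.9,fy=2.9,interpolation=cv2.INTER_CUBIC))
for n in('top','scene'): print(ray(n,(320,260))[0])
print(onz('top',(327,258),.07),onz('scene',(320,266),.07))
E
```

```text
[0.36635388 0.35892525 0.91964652]
[-0.07368708  0.72027511  0.90292726]
[0.481343   0.33263338 0.07      ] [0.47968569 0.34317852 0.07      ]
```

View pics/t0c.png

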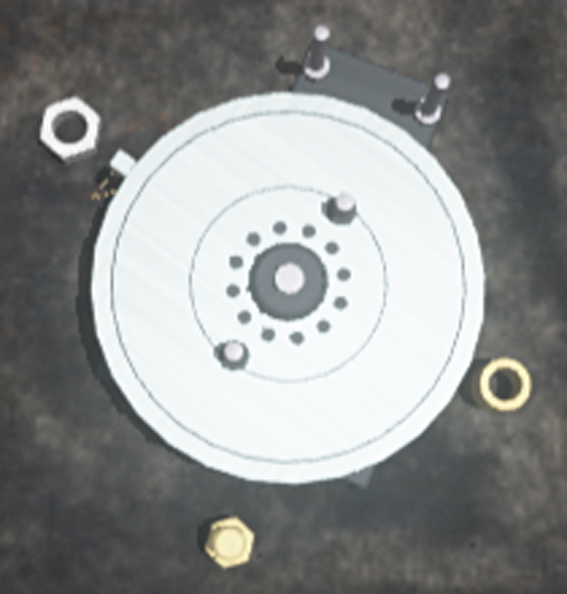

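View pics/s0c.png

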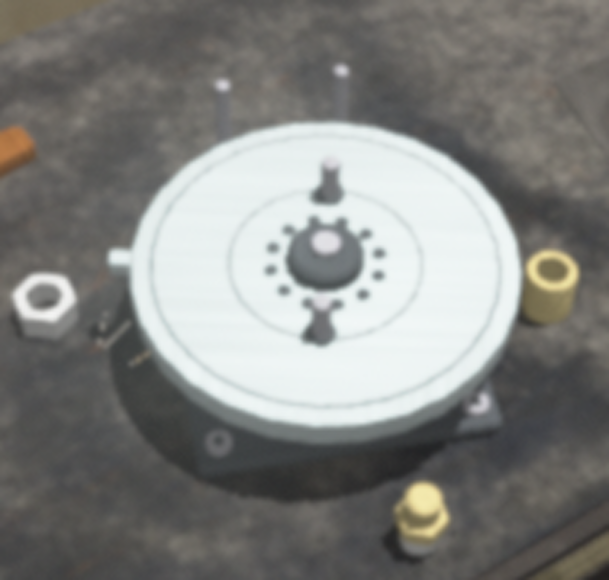

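```bash
python3 - <<'E'
from h import *
T=lambda u,v:(220+u/2.7,150+v/2.7)
S=lambda u,v:(210+u/2.9,170+v/2.9)
def tri(a,b):
    o1,d1=ray('top',a);o2,d2=ray('scene',b)
    A=np.c_[d1,-d2];k=np.linalg.lstsq(A,o2-o1,rcond=None)[0]
    p,q=o1+k[0]*d1,o2+k[1]*d2; return (p+q)/2,np.linalg.norm(p-q)
P={}
for n,a,b in [('pegF',(345,201),(331,163)),('pegN',(233,348),(320,299)),('postL',(321,32),(222,86)),('postR',(442,80),(341,71)),('tong',(118,158),(112,258)),('hub',(289,278),(325,241))]:
    p,e=tri(T(*a),S(*b)); P[n]=p; print(n,p.round(4),round(e,4))
c=(P['pegF']+P['pegN'])/2; g=(P['postL']+P['postR'])/2
c2=onz('top',T(*[289,288]),.074)
print('c',c,c2, 'gate ang',np.degrees(np.arctan2(*(g-c)[1::-1])),np.linalg.norm((g-c)[:2]))
for n in P: v=P[n]-c; print(n,np.degrees(np.arctan2(v[1],v[0])),np.linalg.norm(v[:2]))
for n in ('nut','ferrule','adapter'):
    pass
print(onz('top',T(71,128),.022),onz('top',T(503,384),.036),onz('top',T(230,542),.046))
E
```

```text
pegF [0.5318 0.3009 0.1019] 0.0005
pegN [0.4436 0.3662 0.1041] 0.0007
postL [0.6426 0.3144 0.0829] 0.0006
postR [0.6127 0.2394 0.0829] 0.0005
tong [0.5654 0.4401 0.0636] 0.0015
hub [0.4869 0.3338 0.0923] 0.0014
c [0.48770977 0.33352898 0.10297675] [0.48300329 0.33271099 0.074     ] gate ang -22.034936816674154 0.15094549125141202
pegF -36.5241912966335 0.05487801885631971
pegN 143.4758087033665 0.05487801885631971
postL -7.05070333039095 0.15604200018593625
postR -36.97951665139555 0.15644656917766625
tong 53.924669813964485 0.13191339047409167
hub 158.43041958050026 0.0008612185182751923
[0.59433792 0.47486714 0.022     ] [0.4290836  0.19680354 0.036     ] [0.33121507 0.36659379 0.046     ]
```

Emit:
move_arm([
  [13.6,-7.7,-1],
  [13.6,-7.7,-1],
  [13.6,-7.7,-1],
  [13.6,-7.7,-1],
  [13.6,-7.7,-1],
], turn=[0,0,0,0,0], jaw=[-1,-1,-1,-1,-1], grip_force=20)

```text
time: 1.3
position: [0.4259, -0.3781, 0.239]
tool_rot: [3.061, 0.702, 0.0]
ft_force: [0.5, 0.3, -0.5]
grip_width: 0.636
```

```bash
cat >> h.py <<'E'
def go(p,yaw=None):
    s=ctrl.get_state(); M=R.from_rotvec(s['tool_rot']).as_matrix()
    d=M.T@(np.array(p)-s['position'])/.03
    y=np.degrees(np.arctan2(M[1,0],M[0,0]))
    print('t',round(float(s['time']),2),'pos',np.round(s['position'],4),'yaw',round(y,1),'tilt',np.round(M[:,2],3),'F',np.round(s['ft_force'],1),'w',round(float(s['grip_width']),2),'q',np.round(s['joint_positions'],2))
    print('dp',np.round(d,2),'turn',None if yaw is None else round((y-yaw)/5,2))
E
python3 -c "
from h import *
go([.55,-.15,.25]);go([.4246,.3405,.2],53.5)"
```

```text
t 1.3 pos [ 0.4259 -0.3781  0.239 ] yaw 25.8 tilt [ 0.    -0.001 -1.   ] F [ 0.5  0.3 -0.5] w 0.64 q [ 0.88  0.15 -0.22  1.63  0.03  1.37 -0.47]
dp [ 7.04 -5.04 -0.37] turn None
t 1.3 pos [ 0.4259 -0.3781  0.239 ] yaw 25.8 tilt [ 0.    -0.001 -1.   ] F [ 0.5  0.3 -0.5] w 0.64 q [ 0.88  0.15 -0.22  1.63  0.03  1.37 -0.47]
dp [ 10.39 -21.58   1.28] turn -5.54
```

Emit:
move_arm([
  [7,-5,-0.4],
  [7,-5,-0.4],
  [7,-5,-0.4],
  [7,-5,-0.4],
  [7,-5,-0.4],
], turn=[-1.5,-3,-4.5,-5.5,-5.5], jaw=[-1,-1,-1,-1,-1])

```text
time: 1.8
position: [0.5454, -0.1589, 0.2506]
tool_rot: [2.805, 1.412, 0.001]
ft_force: [0.9, -0.3, -0.5]
grip_width: 0.175
```

```bash
python3 -c "
from h import *
go([.4246,.3405,.18],53.5)"
```

```text
t 1.8 pos [ 0.5454 -0.1589  0.2506] yaw 53.4 tilt [ 0.001 -0.001 -1.   ] F [ 0.9 -0.3 -0.5] w 0.17 q [ 0.63  0.16 -0.44  1.61  0.07  1.39 -0.46]
dp [ 10.97 -13.16   2.34] turn -0.02
```

Emit:
move_arm([
  [11,-13.2,2],
  [11,-13.2,2],
  [11,-13.2,2],
  [11,-13.2,2],
  [11,-13.2,2],
], turn=[0,0,0,0,0], jaw=[-1,-1,-1,-1,-1])

```text
time: 2.3
position: [0.486, 0.0826, 0.2213]
tool_rot: [2.807, 1.409, 0.001]
ft_force: [-0.1, 0.4, 0.2]
grip_width: 0.006
```

```bash
python3 -c "
from h import *
go([.4246,.3405,.14],53.5)"
```

```text
t 2.3 pos [0.486  0.0826 0.2213] yaw 53.3 tilt [ 0.001 -0.001 -1.   ] F [-0.1  0.4  0.2] w 0.01 q [ 0.42  0.01 -0.64  1.81  0.01  1.32 -0.86]
dp [ 5.67 -6.78  2.7 ] turn -0.04
```

Emit:
move_arm([
  [5.6,-6.8,2],
  [5.6,-6.8,2],
  [5.6,-6.8,2],
  [5.6,-6.8,2],
  [5.6,-6.8,2],
], turn=[0,0,0,0,0], jaw=[-1,-1,-1,-1,-1])

```text
time: 2.8
position: [0.4278, 0.319, 0.1659]
tool_rot: [2.807, 1.408, 0.002]
ft_force: [-0.5, 0.3, 0.9]
grip_width: 0.004
```

```bash
python3 -c "
from h import *
go([.4246,.3405,.14],53.5)
snap('top','t1.png');snap('scene','s1.png')
a=cv2.imread('pics/top0.png')[150:370,220:430];a=cv2.imread('pics/t1.png')[150:370,220:430]
b=cv2.imread('pics/s1.png')[150:370,210:420]
cv2.imwrite('pics/c1.png',np.hstack([cv2.resize(x,(400,420),interpolation=cv2.INTER_CUBIC) for x in(a,b)]))"
```

```text
t 2.8 pos [0.4278 0.319  0.1659] yaw 53.3 tilt [ 0.002 -0.    -1.   ] F [-0.5  0.3  0.9] w 0.0 q [ 0.09  0.19 -0.86  1.79  0.16  1.23 -1.45]
dp [ 0.51 -0.52  0.86] turn -0.04
```

View pics/c1.png

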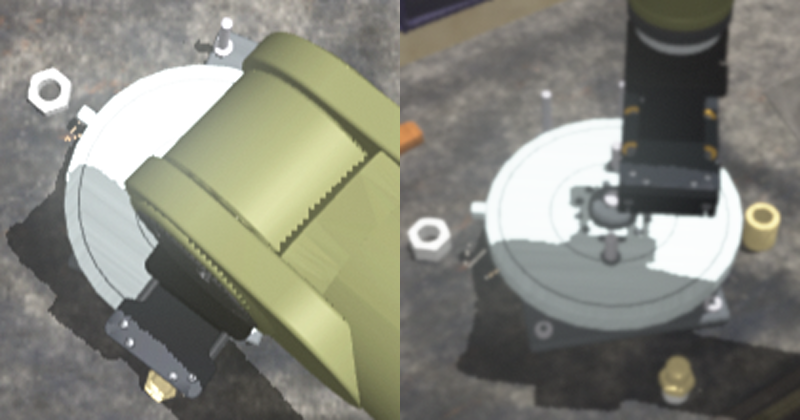

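```bash
python3 -c "
from h import *
p=ctrl.get_state()['position']
for h in(0,.07,.2):
  for n,ox in(('top',(220,150,400/210,420/220,0)),('scene',(210,150,400/210,420/220,400))):
    q=proj(n,p+[0,0,h])[0]; print(n,h,q.round(),((q[0]-ox[0])*ox[2]+ox[4]).round(),((q[1]-ox[1])*ox[3]).round())
b=cv2.imread('pics/s1.png')[140:300,290:410]
cv2.imwrite('pics/c2.png',cv2.resize(b,None,fx=3.5,fy=3.5,interpolation=cv2.INTER_CUBIC))"
```

```text
top 0 [334. 289.] 218.0 266.0
scene 0 [350. 248.] 666.0 186.0
top 0.07 [337. 285.] 222.0 258.0
scene 0.07 [352. 218.] 671.0 129.0
top 0.2 [343. 275.] 234.0 239.0
scene 0.2 [358. 152.] 681.0 4.0
```

View pics/c2.png

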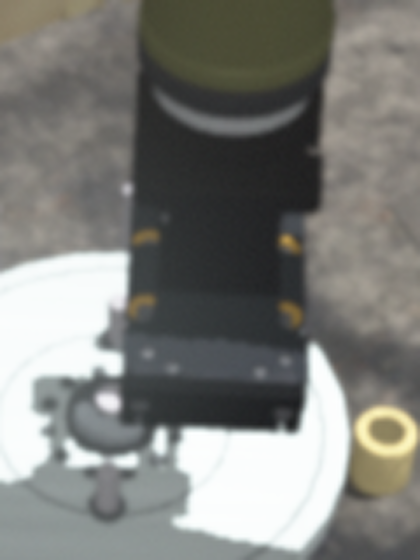

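Emit:
move_arm([
  [0.5,-0.5,0.8],
  [0.5,-0.5,1.6],
  [0.5,-0.5,2.4],
  [0.5,-0.5,2.6],
  [0.5,-0.5,2.6],
], turn=[0,0,0,0,0], jaw=[-1,-1,-1,-1,-1])

```text
time: 3.4
position: [0.4249, 0.3377, 0.0873]
tool_rot: [2.808, 1.409, -0.003]
ft_force: [-0.0, 0.4, 0.5]
grip_width: 0.003
```

```bash
python3 -c "
from h import *
go([.4246,.3405,.086],53.5)
snap('scene','s2.png')
a=cv2.imread('pics/s2.png')[190:300,260:410]
cv2.imwrite('pics/c3.png',cv2.resize(a,None,fx=4,fy=4,interpolation=cv2.INTER_CUBIC))"
```

```text
t 3.4 pos [0.4249 0.3377 0.0873] yaw 53.3 tilt [-0.002 -0.001 -1.   ] F [-0.   0.4  0.5] w 0.0 q [ 0.02  0.31 -0.84  1.85  0.26  1.09 -1.56]
dp [ 0.07 -0.06  0.04] turn -0.04
```

View pics/c3.png

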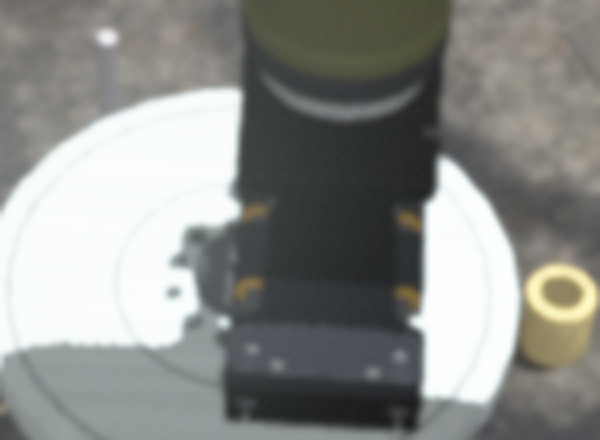

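Emit:
move_arm([
  [0.3,0,0],
  [0.6,0,0],
  [1.0,0.1,0],
  [1.5,0.3,0],
  [1.4,0.3,-1.6],
], turn=[0,0,0,0,0], jaw=[-1,-1,-1,-1,-1])

```text
time: 3.95
position: [0.4562, 0.3651, 0.1301]
tool_rot: [-2.807, -1.408, 0.019]
ft_force: [1.5, -0.4, -1.0]
grip_width: 0.005
```

```bash
python3 -c "
from h import *
go([.44,.23,.16],53.5)"
```

```text
t 3.95 pos [0.4562 0.3651 0.1301] yaw 53.3 tilt [-0.011 -0.004 -1.   ] F [ 1.5 -0.4 -1. ] w 0.01 q [-0.03  0.37 -0.83  1.7   0.28  1.21 -1.57]
dp [-3.94  2.25 -0.97] turn -0.04
```

Emit:
move_arm([
  [0,0,-1],
  [-2,1.2,-1],
  [-3.5,2,-1],
  [-3.5,2,-1],
  [-3.5,2,-0.5],
], turn=[0,0,0,0,0], jaw=[-1,-1,-1,-1,-1])

```text
time: 4.45
position: [0.4459, 0.2441, 0.1532]
tool_rot: [2.808, 1.4, 0.008]
ft_force: [1.1, 0.4, 0.2]
grip_width: 0.005
```

```bash
python3 -c "
from h import *
go([.455,.247,.084],53.5)
a=snap('top');t=ctrl.get_state()['time'];b=snap('scene')
cv2.imwrite('pics/c4.png',np.hstack([cv2.resize(x,(400,420),interpolation=cv2.INTER_CUBIC)[:,:,::-1] for x in(a[150:370,220:430],b[150:370,210:420])]));print(t)"
```

```text
t 4.45 pos [0.4459 0.2441 0.1532] yaw 53.0 tilt [ 0.006 -0.001 -1.   ] F [1.1 0.4 0.2] w 0.01 q [ 0.24  0.13 -0.84  1.87  0.11  1.19 -1.28]
dp [0.25 0.17 2.31] turn -0.1
4.5
```

View pics/c4.png

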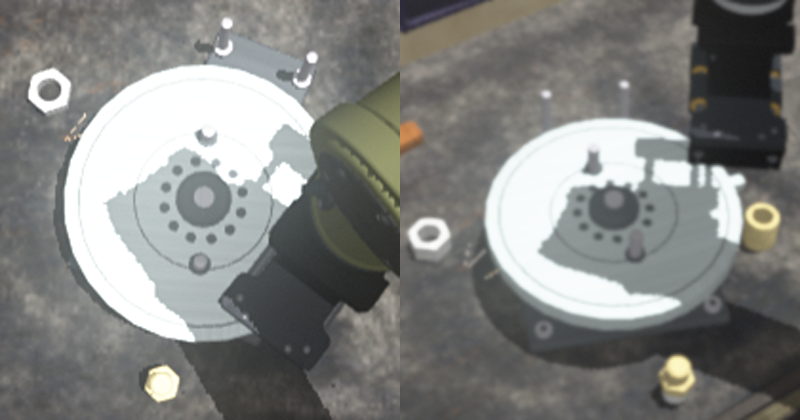

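```bash
cat >> h.py <<'E'
C=np.array([.487,.3333])
def tongue(n,im,G=np.arange(-180,180,1.)):
    a=np.radians(G); g=im.min(2).astype(float); sc=[]
    for r in(.127,.1295,.132):
        P=np.c_[C[0]+r*np.cos(a),C[1]+r*np.sin(a),np.full(len(a),.072)]
        uv=proj(n,P).astype(np.float32); sc.append(cv2.remap(g.astype(np.float32),uv[:,:1],uv[:,1:],cv2.INTER_LINEAR)[:,0])
    s=np.min(sc,0); s=np.convolve(np.r_[s[-2:],s,s[:2]],np.ones(5)/5,'valid')
    i=int(s.argmax()); far=np.abs((G-G[i]+180)%360-180)>12
    w=np.where(far,0,np.clip(s-np.median(s)-30,0,None)); d=(G-G[i]+180)%360-180
    return round(G[i]+(w*d).sum()/max(w.sum(),1e-9),1),round(s[i]),round(s[far].max())
def track(k,f=None):
    for i in range(k):
        for n in('top','scene'):
            t=float(ctrl.get_state()['time']); print(n,round(t,2),*tongue(n,snap(n,f and f'{n}_{f}_{i}.png')))
E
python3 -c "
from h import *
track(12,'a')"
```

```text
top 4.55 -21.5 161 160
scene 4.6 -122.3 212 132
top 4.65 -21.4 161 161
scene 4.7 -141.1 222 133
top 4.75 -21.6 163 162
scene 4.8 5.1 133 132
top 4.85 -21.4 161 161
scene 4.9 4.6 133 132
top 4.95 175.7 247 160
scene 5.0 165.8 240 133
top 5.05 158.0 249 161
scene 5.1 148.9 240 132
top 5.15 141.5 253 160
scene 5.2 132.2 241 132
top 5.25 123.9 250 160
scene 5.3 115.7 236 131
top 5.35 106.7 251 159
scene 5.4 99.3 239 132
top 5.45 89.8 251 160
scene 5.5 82.8 235 132
top 5.55 73.0 250 159
scene 5.6 66.4 232 131
top 5.65 56.5 249 160
scene 5.7 50.1 223 132
```

Emit:
move_arm([
  [0.3,0.2,0.5],
  [0.3,0.2,1.2],
  [0.3,0.2,1.8],
  [0.3,0.2,2.2],
  [0.3,0.2,2.2],
], turn=[0,0,0,0,0], jaw=[-1,-1,-1,-1,-1])

```text
time: 6.25
position: [0.4519, 0.2497, 0.0833]
tool_rot: [-2.807, -1.41, 0.005]
ft_force: [0.3, 0.5, -0.5]
grip_width: 0.005
```

```bash
python3 -c "
from h import *
go([.455,.247,.080],53.5)
track(8)"
```

```text
t 6.25 pos [0.4519 0.2497 0.0833] yaw 53.3 tilt [-0.003 -0.001 -1.   ] F [ 0.3  0.5 -0.5] w 0.01 q [ 0.19  0.25 -0.82  1.92  0.2   1.07 -1.36]
dp [-0.01  0.14  0.11] turn -0.03
top 6.25 -39.1 242 154
scene 6.3 -46.2 141 133
top 6.35 -50.4 173 155
scene 6.4 4.3 133 132
top 6.45 -20.6 155 155
scene 6.5 4.5 133 132
top 6.55 -20.6 156 155
scene 6.6 4.4 133 132
top 6.65 -20.5 156 155
scene 6.7 4.4 133 132
top 6.75 -20.5 156 155
scene 6.8 4.6 134 132
top 6.85 -20.6 155 155
scene 6.9 4.5 133 132
top 6.95 -20.6 156 155
scene 7.0 4.4 134 133
```

Emit:
move_arm([
  [0,0.1,0],
  [0,0.1,0],
  [0,0.1,0],
  [0,0.1,0],
  [0,0.1,0],
], turn=[0,0,0,0,0], jaw=[-1,-1,-1,-1,-1])

```text
time: 7.55
position: [0.4555, 0.2486, 0.0848]
tool_rot: [2.807, 1.41, -0.0]
ft_force: [0.1, -0.4, 0.4]
grip_width: 0.006
```

Emit:
move_arm([
  [0,0,0],
  [0,0,0],
  [0,0,0],
  [0,0,0],
  [0,0,0],
], turn=[0,0,0,0,0], jaw=[-1,-1,-1,-1,-1])

```text
time: 8.05
position: [0.4555, 0.2485, 0.0848]
tool_rot: [2.807, 1.41, -0.0]
ft_force: [0.5, 0.2, 1.1]
grip_width: 0.005
```

Emit:
move_arm([
  [0,0,0],
  [0,0,0],
  [0,0,0],
  [0,0,0],
  [0,0,0],
], turn=[0,0,0,0,0], jaw=[-1,-1,-1,-1,-1])

```text
time: 8.55
position: [0.4555, 0.2485, 0.0848]
tool_rot: [2.807, 1.41, -0.0]
ft_force: [-0.2, 0.2, 0.1]
grip_width: 0.011
```

Emit:
move_arm([
  [0,0,0],
  [0,0,0],
  [0,0,0],
  [0,0,0],
  [0,0,0],
], turn=[0,0,0,0,0], jaw=[-1,-1,-1,-1,-1])

```text
time: 9.05
position: [0.4555, 0.2485, 0.0848]
tool_rot: [2.807, 1.41, -0.0]
ft_force: [0.0, -0.1, 0.2]
grip_width: 0.002
```

Emit:
move_arm([
  [0,0,0],
  [0,0,0],
  [0,0,0],
  [0,0,0],
  [0,0,0],
], turn=[0,0,0,0,0], jaw=[-1,-1,-1,-1,-1])

```text
time: 9.55
position: [0.4555, 0.2485, 0.0848]
tool_rot: [2.807, 1.41, -0.0]
ft_force: [-0.4, 0.5, 0.6]
grip_width: 0.008
```

Emit:
move_arm([
  [0,0,0],
  [0,0,0],
  [0,0,0],
  [0,0,0],
  [0,0,0],
], turn=[0,0,0,0,0], jaw=[-1,-1,-1,-1,-1])

```text
time: 10.05
position: [0.4555, 0.2486, 0.0848]
tool_rot: [2.807, 1.41, -0.0]
ft_force: [0.6, 0.1, -0.1]
grip_width: 0.006
```

Emit:
move_arm([
  [0,0,0],
  [0,0,0],
  [0,0,0],
  [0,0,0],
  [0,0,0],
], turn=[0,0,0,0,0], jaw=[-1,-1,-1,-1,-1])

```text
time: 10.55
position: [0.4555, 0.2486, 0.0848]
tool_rot: [2.807, 1.41, -0.0]
ft_force: [-0.2, -0.9, -0.0]
grip_width: 0.005
```

Emit:
move_arm([
  [0,0,0],
  [0,0,0],
  [0,0,0],
  [0,0,0],
  [0,0,0],
], turn=[0,0,0,0,0], jaw=[-1,-1,-1,-1,-1])

```text
time: 11.05
position: [0.4555, 0.2485, 0.0848]
tool_rot: [2.807, 1.41, -0.0]
ft_force: [0.1, -0.3, 0.1]
grip_width: 0.008
```

Emit:
move_arm([
  [0,0,0],
  [0,0,0],
  [0,0,0],
  [0,0,0],
  [0,0,0],
], turn=[0,0,0,0,0], jaw=[-1,-1,-1,-1,-1])

```text
time: 11.55
position: [0.4555, 0.2485, 0.0848]
tool_rot: [2.807, 1.41, -0.0]
ft_force: [0.2, 0.1, 0.2]
grip_width: 0.005
```

Emit:
move_arm([
  [0,0,0],
  [0,0,0],
  [0,0,0],
  [0,0,0],
  [0,0,0],
], turn=[0,0,0,0,0], jaw=[-1,-1,-1,-1,-1])

```text
time: 12.05
position: [0.4555, 0.2485, 0.0848]
tool_rot: [2.807, 1.41, -0.0]
ft_force: [0.3, -0.2, 0.0]
grip_width: 0.007
```

Emit:
move_arm([
  [0,0,0],
  [0,0,0],
  [0,0,0],
  [0,0,0],
  [0,0,0],
], turn=[0,0,0,0,0], jaw=[-1,-1,-1,-1,-1])

```text
time: 12.55
position: [0.4555, 0.2485, 0.0848]
tool_rot: [2.807, 1.41, -0.0]
ft_force: [0.2, 0.3, -0.1]
grip_width: 0.008
```

Emit:
move_arm([
  [0,0,0],
  [0,0,0],
  [0,0,0],
  [0,0,0],
  [0,0,0],
], turn=[0,0,0,0,0], jaw=[-1,-1,-1,-1,-1])

```text
time: 13.05
position: [0.4555, 0.2485, 0.0848]
tool_rot: [2.807, 1.41, -0.0]
ft_force: [0.7, 1.0, 0.5]
grip_width: 0.012
```

```bash
python3 -c "
from h import *
go([.455,.247,.080],53.5)
track(4)"
```

```text
t 13.05 pos [0.4555 0.2485 0.0848] yaw 53.3 tilt [ 0. -0. -1.] F [0.7 1.  0.5] w 0.01 q [ 0.19  0.25 -0.82  1.91  0.21  1.07 -1.35]
dp [-0.05  0.02  0.16] turn -0.03
top 13.05 -20.4 154 153
scene 13.1 4.3 133 131
top 13.15 -17.2 154 150
scene 13.2 4.2 133 132
top 13.25 -20.4 154 153
scene 13.3 4.4 133 132
top 13.35 -20.5 154 153
scene 13.4 4.3 133 132
```

Emit:
move_arm([
  [0,0,0],
  [0,0,0],
  [0,0,0],
  [0,0,0],
  [0,0,0],
], turn=[0,0,0,0,0], jaw=[-1,-1,-1,-1,-1])

```text
time: 13.95
position: [0.4555, 0.2486, 0.0848]
tool_rot: [2.807, 1.41, -0.0]
ft_force: [0.6, 0.6, -0.1]
grip_width: 0.007
```

Emit:
move_arm([
  [0,0,0],
  [0,0,0],
  [0,0,0],
  [0,0,0],
  [0,0,0],
], turn=[0,0,0,0,0], jaw=[-1,-1,-1,-1,-1])

```text
time: 14.45
position: [0.4555, 0.2485, 0.0848]
tool_rot: [2.807, 1.41, -0.0]
ft_force: [0.3, -0.5, -0.3]
grip_width: 0.004
```

Emit:
move_arm([
  [0,0,0],
  [0,0,0],
  [0,0,0],
  [0,0,0],
  [0,0,0],
], turn=[0,0,0,0,0], jaw=[-1,-1,-1,-1,-1])

```text
time: 14.95
position: [0.4555, 0.2485, 0.0848]
tool_rot: [2.807, 1.41, -0.0]
ft_force: [-0.1, 0.1, -0.2]
grip_width: 0.007
```

Emit:
move_arm([
  [0,0,0],
  [0,0,0],
  [0,0,0],
  [0,0,0],
  [0,0,0],
], turn=[0,0,0,0,0], jaw=[-1,-1,-1,-1,-1])

```text
time: 15.45
position: [0.4555, 0.2485, 0.0848]
tool_rot: [2.807, 1.41, -0.0]
ft_force: [0.7, -0.9, 0.6]
grip_width: 0.004
```

Emit:
move_arm([
  [0,0,0],
  [0,0,0],
  [0,0,0],
  [0,0,0],
  [0,0,0],
], turn=[0,0,0,0,0], jaw=[-1,-1,-1,-1,-1])

```text
time: 15.95
position: [0.4555, 0.2485, 0.0848]
tool_rot: [2.807, 1.41, -0.0]
ft_force: [-0.7, 1.2, -0.3]
grip_width: 0.008
```

```bash
python3 -c "
from h import *
track(3)"
```

```text
top 15.95 116.8 250 154
scene 16.0 114.6 237 132
top 16.05 111.7 245 154
scene 16.1 109.6 238 133
top 16.15 106.2 251 153
scene 16.2 104.5 238 133
```

Emit:
move_arm([
  [0,0,0.1],
  [0,0,0.2],
  [0,0,0.2],
  [0,0,0.2],
  [0,0,0.2],
], turn=[0,0,0,0,0], jaw=[-1,-1,-1,-1,-1])

```text
time: 16.75
position: [0.4555, 0.2486, 0.0789]
tool_rot: [2.807, 1.41, -0.0]
ft_force: [-0.2, -1.0, 0.3]
grip_width: 0.003
```

Emit:
move_arm([
  [0,0,0],
  [0,0,0],
  [0,0,0],
  [0,0,0],
  [0,0,0],
], turn=[0,0,0,0,0], jaw=[-1,-1,-1,-1,-1])

```text
time: 17.25
position: [0.4555, 0.2486, 0.0789]
tool_rot: [2.807, 1.41, -0.0]
ft_force: [0.5, -0.1, 0.7]
grip_width: 0.007
```

Emit:
move_arm([
  [0,0,0],
  [0,0,0],
  [0,0,0],
  [0,0,0],
  [0,0,0],
], turn=[0,0,0,0,0], jaw=[-1,-1,-1,-1,-1])

```text
time: 17.75
position: [0.4555, 0.2486, 0.0788]
tool_rot: [2.807, 1.41, -0.0]
ft_force: [-0.4, 0.1, -0.4]
grip_width: 0.005
```

```bash
python3 -c "
from h import *
track(2);go([.455,.247,.074])"
```

```text
top 17.75 30.6 239 153
scene 17.8 30.0 205 133
top 17.85 26.2 244 153
scene 17.9 24.4 198 134
t 17.95 pos [0.4555 0.2486 0.0788] yaw 53.3 tilt [ 0. -0. -1.] F [ 0.1 -0.2  0.1] w 0.0 q [ 0.19  0.26 -0.82  1.92  0.21  1.06 -1.36]
dp [-0.05  0.02  0.16] turn None
```

Emit:
move_arm([
  [0,0,0],
  [0,0,0],
  [0,0,0],
  [0,0,0],
  [0,0,0],
], turn=[0,0,0,0,0], jaw=[-1,-1,-1,-1,-1])

```text
time: 18.45
position: [0.4555, 0.2485, 0.0788]
tool_rot: [2.807, 1.41, -0.0]
ft_force: [-0.5, -0.2, -0.0]
grip_width: 0.005
```

```bash
python3 -c "
from h import *
track(1)"
```

```text
top 18.45 1.2 237 153
scene 18.5 0.9 183 132
```

Emit:
move_arm([
  [0,0,0],
  [0,0,0.05],
  [0,0,0.13],
  [0,0,0.22],
  [0,0,0.28],
], turn=[0,0,0,0,0], jaw=[-1,-1,-1,-1,-1])

```text
time: 19.05
position: [0.4585, 0.2479, 0.0742]
tool_rot: [2.803, 1.407, 0.005]
ft_force: [-4.6, -8.4, 35.2]
grip_width: 0.005
```

```bash
python3 -c "
from h import *
track(2);go([.455,.247,.079])"
```

```text
top 19.05 -13.9 235 154
scene 19.1 -12.1 176 133
top 19.15 -13.6 237 154
scene 19.2 -12.2 178 133
t 19.25 pos [0.4587 0.2478 0.0743] yaw 53.3 tilt [ 0.006 -0.002 -1.   ] F [-3.  -6.8 25.6] w 0.0 q [ 0.18  0.26 -0.81  1.92  0.23  1.05 -1.37]
dp [-0.1  -0.08 -0.16] turn None
```

Emit:
move_arm([
  [0,0,-0.03],
  [0,0,-0.06],
  [0,0,-0.09],
  [0,0,-0.09],
], turn=[0,0,0,0], jaw=[-1,-1,-1,-1])

```text
time: 19.65
position: [0.4567, 0.2485, 0.0744]
tool_rot: [2.807, 1.409, 0.003]
ft_force: [-0.8, -1.2, 9.2]
grip_width: 0.006
```

```bash
python3 -c "
from h import *
track(2);go([.455,.247,.079])"
```

```text
top 19.65 -15.0 232 150
scene 19.7 -13.5 178 133
top 19.75 -15.0 231 150
scene 19.8 -13.5 179 133
t 19.85 pos [0.4568 0.2485 0.0744] yaw 53.3 tilt [ 0.002 -0.    -1.   ] F [-0.  -2.7  8.6] w 0.01 q [ 0.18  0.26 -0.81  1.92  0.22  1.05 -1.37]
dp [-0.08 -0.02 -0.15] turn None
```

Stopped in the gate, with 9 N left on the finger. I'll lift off quickly now.

Emit:
move_arm([
  [0,0,-1.5],
  [0,0,-3],
  [0,0,-3],
  [-2,2,-3.5],
  [-4,4,-3.5],
], turn=[0,0,0,0,0], jaw=[-1,-1,-1,-1,-1])

```text
time: 20.35
position: [0.4699, 0.151, 0.1749]
tool_rot: [2.804, 1.417, 0.002]
ft_force: [1.5, -0.0, 0.2]
grip_width: 0.004
```

```bash
python3 -c "
from h import *
track(3);go([.455,.247,.079])
a=snap('top');b=snap('scene')
cv2.imwrite('pics/c5.png',np.hstack([cv2.resize(x,(400,420),interpolation=cv2.INTER_CUBIC)[:,:,::-1] for x in(a[150:370,220:430],b[150:370,210:420])]))"
```

```text
top 20.35 -14.5 192 111
scene 20.4 -14.5 160 118
top 20.45 -14.7 192 107
scene 20.5 -14.5 162 120
top 20.55 -14.8 196 109
scene 20.6 -14.6 161 120
t 20.65 pos [0.4694 0.1514 0.174 ] yaw 53.4 tilt [-0.001  0.    -1.   ] F [-0.3  0.9  0.4] w 0.01 q [ 0.39  0.06 -0.77  1.87  0.04  1.23 -1.04]
dp [ 2.27 -2.28  3.17] turn None
```

View pics/c5.png

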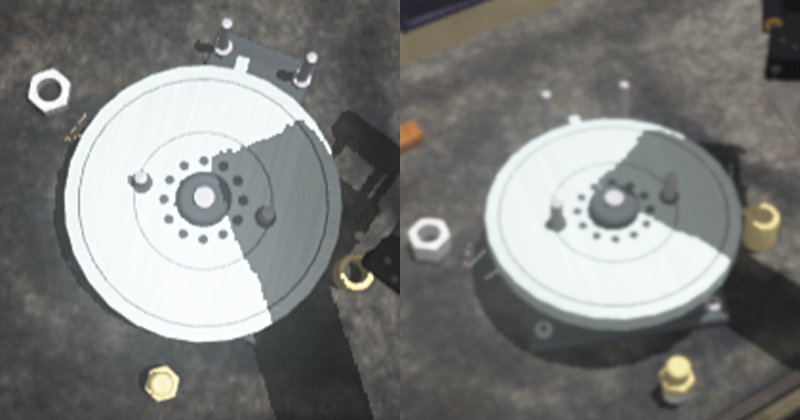

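Emit:
move_arm([
  [0,0,0],
  [0,0,0],
  [0,0,0],
  [0,0,0],
  [0,0,0],
], turn=[0,0,0,0,0], jaw=[-1,-1,-1,-1,-1])

```text
time: 21.25
position: [0.4698, 0.1505, 0.1744]
tool_rot: [2.807, 1.41, -0.0]
ft_force: [0.2, 0.7, 0.7]
grip_width: 0.006
```

Emit:
move_arm([
  [0,0,0],
  [0,0,0],
  [0,0,0],
  [0,0,0],
  [0,0,0],
], turn=[0,0,0,0,0], jaw=[-1,-1,-1,-1,-1])

```text
time: 21.75
position: [0.4699, 0.1504, 0.1745]
tool_rot: [2.807, 1.41, 0.0]
ft_force: [-0.5, -0.3, -0.9]
grip_width: 0.004
```

```bash
python3 -c "
from h import *
track(2)"
```

```text
top 21.75 -16.1 206 112
scene 21.8 -15.7 159 120
top 21.85 -16.3 200 112
scene 21.9 -15.9 160 120
```

The wheel is still creeping at about 1°/s towards mid-gate, with roughly 8° left to run. I'll leave it alone until that dies out.

Emit:
move_arm([
  [0,0,0],
  [0,0,0],
  [0,0,0],
  [0,0,0],
  [0,0,0],
], turn=[0,0,0,0,0], jaw=[-1,-1,-1,-1,-1])

```text
time: 22.45
position: [0.4699, 0.1504, 0.1744]
tool_rot: [2.807, 1.41, -0.0]
ft_force: [0.3, 0.1, -0.4]
grip_width: 0.005
```

Emit:
move_arm([
  [0,0,0],
  [0,0,0],
  [0,0,0],
  [0,0,0],
  [0,0,0],
], turn=[0,0,0,0,0], jaw=[-1,-1,-1,-1,-1])

```text
time: 22.95
position: [0.4698, 0.1504, 0.1744]
tool_rot: [2.807, 1.41, -0.0]
ft_force: [-0.4, 0.1, 0.3]
grip_width: 0.0
```

Emit:
move_arm([
  [0,0,0],
  [0,0,0],
  [0,0,0],
  [0,0,0],
  [0,0,0],
], turn=[0,0,0,0,0], jaw=[-1,-1,-1,-1,-1])

```text
time: 23.45
position: [0.4698, 0.1504, 0.1745]
tool_rot: [2.807, 1.41, -0.0]
ft_force: [0.1, 0.4, 0.1]
grip_width: 0.002
```

Emit:
move_arm([
  [0,0,0],
  [0,0,0],
  [0,0,0],
  [0,0,0],
  [0,0,0],
], turn=[0,0,0,0,0], jaw=[-1,-1,-1,-1,-1])

```text
time: 23.95
position: [0.4699, 0.1504, 0.1744]
tool_rot: [2.807, 1.41, -0.0]
ft_force: [-0.3, -0.0, -0.2]
grip_width: 0.007
```

Emit:
move_arm([
  [0,0,0],
  [0,0,0],
  [0,0,0],
  [0,0,0],
  [0,0,0],
], turn=[0,0,0,0,0], jaw=[-1,-1,-1,-1,-1])

```text
time: 24.45
position: [0.4698, 0.1504, 0.1745]
tool_rot: [2.807, 1.41, -0.0]
ft_force: [0.4, -0.0, -0.1]
grip_width: 0.007
```

Emit:
move_arm([
  [0,0,0],
  [0,0,0],
  [0,0,0],
  [0,0,0],
  [0,0,0],
], turn=[0,0,0,0,0], jaw=[-1,-1,-1,-1,-1])

```text
time: 24.95
position: [0.4699, 0.1504, 0.1745]
tool_rot: [2.807, 1.41, -0.0]
ft_force: [1.0, -1.1, 0.8]
grip_width: 0.004
```

Emit:
move_arm([
  [0,0,0],
  [0,0,0],
  [0,0,0],
  [0,0,0],
  [0,0,0],
], turn=[0,0,0,0,0], jaw=[-1,-1,-1,-1,-1])

```text
time: 25.45
position: [0.4698, 0.1505, 0.1744]
tool_rot: [2.807, 1.41, -0.0]
ft_force: [0.3, -0.2, 0.2]
grip_width: 0.006
```

Emit:
move_arm([
  [0,0,0],
  [0,0,0],
  [0,0,0],
  [0,0,0],
  [0,0,0],
], turn=[0,0,0,0,0], jaw=[-1,-1,-1,-1,-1])

```text
time: 25.95
position: [0.4699, 0.1504, 0.1744]
tool_rot: [2.807, 1.41, -0.0]
ft_force: [-0.8, 1.3, 0.9]
grip_width: 0.009
```

Emit:
move_arm([
  [0,0,0],
  [0,0,0],
  [0,0,0],
  [0,0,0],
  [0,0,0],
], turn=[0,0,0,0,0], jaw=[-1,-1,-1,-1,-1])

```text
time: 26.45
position: [0.4698, 0.1504, 0.1744]
tool_rot: [2.807, 1.41, -0.0]
ft_force: [0.3, 0.1, -0.2]
grip_width: 0.005
```

Emit:
move_arm([
  [0,0,0],
  [0,0,0],
  [0,0,0],
  [0,0,0],
  [0,0,0],
], turn=[0,0,0,0,0], jaw=[-1,-1,-1,-1,-1])

```text
time: 26.95
position: [0.4699, 0.1504, 0.1744]
tool_rot: [2.807, 1.41, -0.0]
ft_force: [-0.3, 0.2, -1.0]
grip_width: 0.006
```

```bash
python3 -c "
from h import *
track(2)"
```

```text
top 26.95 -16.7 203 112
scene 27.0 -16.1 161 120
top 27.05 -16.8 203 112
scene 27.1 -16.1 161 120
```

```bash
python3 -c "
from h import *
track(1);print(ctrl.close_job())"
```

```text
top 27.15 -16.8 203 112
scene 27.2 -16.1 161 120
the job is handed in; nothing more can be done
None
```

The wheel runs freely, and it now stands at rest with its tongue between the two posts. I handed the job in at about 27 s.

- **Flick:** I pushed one peg with the shut fingers, clockwise, and measured about 170°/s (3 rad/s) shortly after.
- **Free run:** the wheel ran untouched for about 15 s.
- **Brake:** I pressed a fingertip on the clear ring of the disc as the tongue came through the gate. It stopped about 8–10° short of mid-gate. The press peaked at about 35 N on the wrist sensor, more than the few newtons needed.
- **Release:** I eased the press to about 9 N, during which the tongue moved about 1° further, and then lifted clear.

**Last checks:**
- **Creep after release:** the wheel drifted at about 1°/s towards mid-gate. It moved less than 0.5° between 22 and 27 s, and the last readings showed no movement.
- **Final position:** about 5–6° from mid-gate, roughly 13 mm at the tongue's end against the 30 mm allowed. The two cameras agree to within 0.7°.
- **Loose parts:** the nut, ferrule and adapter look unmoved in the last picture, and the arm is clear of everything.

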